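# Move the stone cylinders up on their display rest

## Robot

A 7-joint arm with a two-finger parallel gripper is mounted at the origin on a cart in front of the work surface, level with it; the furniture and walls round the work are solid. World frame = base frame: x ahead of the robot, y to its left, z up, the work surface at z = 0. Lengths are in m, angles in rad, forces in N, time in s.
With the tool pointing down it reaches from about 0.4 to 0.85 m from the base axis. Payload 10.4 kg.
Tool frame: the origin (TCP) lies between the finger pads; the fingertips stand manip.finger_overhang ahead of it and the grasp point (between the pads) lies 2 mm behind it (manip.finger_overhang is the distance from the TCP to the fingertips, in m); z points along the fingers, y is the line along which they close (so a half turn about z gives the same grasp; the last joint's range is limited). The gripper opens to 87 mm and grips with 3 to 60 N. Pads are 19 mm wide; open, the fingers measure 117 mm over their backs; the gripper's body (75 mm by 190 mm) begins 51 mm behind the grasp point.
Start: joints at [1.148, 0.332, -0.065, 1.46, 0.022, 1.35, -0.088], TCP at [0.243, -0.576, 0.217] pointing down, gripper open.
Joint ranges: [-2.6, 2.6], [-0.5, 2.12], [-1.47, 1.34], [0.16, 2.42], [-1.27, 4.41], [0.06, 2.06], [-2.6, 2.6]. Speed limits (rad/s): [2.22, 2.22, 2.79, 2.79, 3.14, 3.14, 3.14].

## Interface

Orientations are given as a 3x3 rotation matrix whose columns are the frame's x, y, z axes.
In Python, from plant import status, grab_frame, manip gives the robot as it stands.
- The arm moves only by the tool carry_out, never from a script. Its argument "deltas" is a list of rows, each a list of 2 entries, a list of its own where there are three numbers: the shift along the world's x, y, z in m, then the turn about the world's z in rad. In form: [[[tx, ty, tz], yaw], ...]. A call has 1 to 10 rows; each row shifts and turns the commanded pose from where the row before left it; what a row does not reach is not made up. A row lasts 1/10 s, in which the tool goes at most 50 mm and 8.59 degrees, less where a joint would pass 70% of its speed; a pose out of reach is approached as far as the arm can. A call is refused whole if a number of a shift passes 0.05 or a number of a turn 0.15, either way. A call with a gripper value outside its range is refused whole. "gripper" is the opening in per cent of the stroke, from 0 (shut) to 100 (fully open), set as the call begins (left out, the last holds). The fingers move at their own pace and stop on an object; "force" is the grip in N (left out, the last holds). Time passes only in rows, so rows that do not move let the fingers close. It gives the time, the measured TCP pose, the force, the opening and the grip force at its end, in the units of the state.
- status.state(): the state, without advancing time (a new reading comes with each control period).
- grab_frame(name): name is "scene" or "top" or "wrist"; returns a dict with "color" (384x512x3 uint8, red, green, blue), "camera_matrix" (3x3 intrinsics, pixels), "k1" (the pictures are not rectified: a ray, as slopes to the right and down, at radius r is drawn at 1 + k1 r^2 times it, then the intrinsics apply), "extrinsics" (4x4, takes a point from world to camera coordinates); the wrist camera has in their place "tool_from_camera" (4x4, takes a point from camera to tool coordinates, whose origin is the TCP and whose axes are the flange's). Camera axes: x right, y up, looking along -z (the intrinsics and any distortion apply to the point x, -y, -z); pixel columns grow to the right and rows downward; lengths in m; the calibration is good to about 2 mm. A picture is of the moment at which its call begins: read the wrist's pose just before it. There is no depth.
- manip.sign_off(): hands the job in; it is judged then, once.
The state is a dict: "time": time; "joints": joint angles; "qd": joint speeds; "joint_torque": joint torques, N m; "eef_pos": TCP position; "ee_rot": TCP orientation; "wrist_force": force on the tool from outside, world axes, zero at the start; "ft_torque": the same for the moment, N m; "gripper_width": finger opening in m; "gripper_force": force on a finger pad.
Only numpy, scipy, OpenCV 4.12 (cv2) and the standard library are available. Lean on these libraries where they do the work, as an engineer would, in place of code of your own. Each camera call takes 0.05 s, during which the arm holds its last target. There are 200 camera calls.

## Task

The front stone on the three-seat display rest has been sold: move the other two up. With the fingertips on top of the lying stone cylinders, roll the middle one forward over the ridge into the empty front seat by the lip, then roll the back one forward into the middle seat, so that both come to rest squarely in their seats. Only roll them: do not lift or drag them, do not let them knock together, and leave the jar, the pebble and the folding loupe beside the rest where they are.

Things in the scene. Friction and masses are not known exactly. Their poses are not given: they have to be found in the camera images.
- rest: low wooden display rest, fixed, 160 x 100 mm. Origin on the table under the middle seat; +x runs from front to back across the seats, +y along the seats, z up; turned up to 0.4 rad from facing the robot. Three seats at x = -48, 0, +48 mm: open gaps 16 mm wide between flat slats whose tops are 11 mm above the table (ridges between seats 32 mm wide). Front lip at x = -84 to -76 mm, 24 mm high, with brass ticket holder
- seat1 (a point): front seat, next to the lip, empty at the start: the point where the centre of a seated stone belongs, 27 mm above the table, in the middle of the rest's width. A seated stone touches both slat edges and lies 1.9 mm lower than when it rides on a ridge
- seat2 (a point): middle seat, the same point
- seat3 (a point): back seat, the same point
- long_stone: polished pale cross-banded stone cylinder lying along the rest's y axis in the middle or the back seat; 36 mm in diameter, 130 mm long, 0.27 to 0.43 kg, loose, ends overhanging the rest. Origin at its centre; its own y axis is the cylinder axis, its own z axis points up at the start and down after half a turn
- long_stone_center (a point): centre of the long stone cylinder; its top is 18 mm higher (45 mm above the table when seated, 47 mm on a ridge). One seat forward is 48 mm of travel and nearly half a turn
- short_stone: the same kind of stone cylinder, 36 mm in diameter, 108 mm long, 0.22 to 0.35 kg, in the other of the middle and back seats; axes as for the long one
- short_stone_center (a point): centre of the short stone cylinder; its top is 18 mm higher. Pressed lightly on top (5 to 10 N) and stroked forward, a stone rolls without slipping, half as far as the finger moves; rolled slowly onto a ridge it stays there when let go
- jar: bystander: round black gem jar with clear top, 33 mm across, 22 mm high, loose, beside the left (+y) side of the rest; origin under its centre
- pebble: bystander: polished palm stone, 46 x 33 mm, 21 mm high, loose, beside the left (+y) side of the rest; origin under its centre
- lens: bystander: small folding loupe, 25 x 45 mm, 14 mm high, loose, beside the right (-y) side of the rest; origin under its centre

How it is judged:
On the way:
1. the middle stone has been rolled into the front seat while the other still lies in the back seat ((((x of long_stone_center in the frame of seat1 between -0.005 and 0.005 m and y of long_stone_center in the frame of seat1 between -0.025 and 0.025 m and z of long_stone_center in the frame of seat1 between -0.005 and 0.005 m and angle between the y axis of long_stone and the y axis of rest, either way round below 0.12 rad) and angle between long_stone's own z axis and vertical above 1.57 rad and (x of short_stone_center in the frame of seat3 between -0.005 and 0.005 m and y of short_stone_center in the frame of seat3 between -0.025 and 0.025 m and z of short_stone_center in the frame of seat3 between -0.005 and 0.005 m and angle between the y axis of short_stone and the y axis of rest, either way round below 0.12 rad)) or ((x of short_stone_center in the frame of seat1 between -0.005 and 0.005 m and y of short_stone_center in the frame of seat1 between -0.025 and 0.025 m and z of short_stone_center in the frame of seat1 between -0.005 and 0.005 m and angle between the y axis of short_stone and the y axis of rest, either way round below 0.12 rad) and angle between short_stone's own z axis and vertical above 1.57 rad and (x of long_stone_center in the frame of seat3 between -0.005 and 0.005 m and y of long_stone_center in the frame of seat3 between -0.025 and 0.025 m and z of long_stone_center in the frame of seat3 between -0.005 and 0.005 m and angle between the y axis of long_stone and the y axis of rest, either way round below 0.12 rad)))), for 0.2 s.
At the end, for the whole second after the job is handed in: One stone lies in the front seat and the other in the middle seat, each within 5 mm of the seat line, within 25 mm of the middle of the rest's width, at seated height within 5 mm, square to the rest within 0.12 rad, at rest, and turned over by rolling (each stone's own z axis below the horizontal) ((((x of long_stone_center in the frame of seat1 between -0.005 and 0.005 m and y of long_stone_center in the frame of seat1 between -0.025 and 0.025 m and z of long_stone_center in the frame of seat1 between -0.005 and 0.005 m and angle between the y axis of long_stone and the y axis of rest, either way round below 0.12 rad) and (x of short_stone_center in the frame of seat2 between -0.005 and 0.005 m and y of short_stone_center in the frame of seat2 between -0.025 and 0.025 m and z of short_stone_center in the frame of seat2 between -0.005 and 0.005 m and angle between the y axis of short_stone and the y axis of rest, either way round below 0.12 rad)) or ((x of short_stone_center in the frame of seat1 between -0.005 and 0.005 m and y of short_stone_center in the frame of seat1 between -0.025 and 0.025 m and z of short_stone_center in the frame of seat1 between -0.005 and 0.005 m and angle between the y axis of short_stone and the y axis of rest, either way round below 0.12 rad) and (x of long_stone_center in the frame of seat2 between -0.005 and 0.005 m and y of long_stone_center in the frame of seat2 between -0.025 and 0.025 m and z of long_stone_center in the frame of seat2 between -0.005 and 0.005 m and angle between the y axis of long_stone and the y axis of rest, either way round below 0.12 rad))) and angle between each of long_stone, short_stone's own z axis and vertical above 1.57 rad and linear speed of each of long_stone, short_stone below 0.01 m/s); the robot touches nothing.
It fails at once if a stone is lifted more than 15 mm above its seat, or falls off the rest (height (world z) of any of long_stone_center, short_stone_center above 0.042 m or height (world z) of any of long_stone_center, short_stone_center below 0.02 m).
It fails at once if the two stones knock together (contact force between long_stone and short_stone above 0.5 N).
It fails at once if the jar, the pebble or the loupe is moved more than 10 mm (distance of any of jar, pebble, lens from where it was at the start of the episode above 0.01 m).
It also fails if it takes over 64 s, if anything falls off the work surface, if the arm or the gripper's body presses on something with over 40 N, if the wrist force passes 120 N, or if a joint passes its speed limit or range.

## Working session

There is one attempt and no reset: what is moved stays moved. The work goes in short steps, Python scripts to look and compute and a tool call to move; the robot and the scene stay as the last step left them, time stands still between calls to the robot, and variables do not carry over. Pictures are saved under pics/ and viewed, at most 10 in all, crops included, and the job is handed in when it is done.

Besides the shell and the picture viewer there is one more tool, called after "Emit:" by a JSON object that holds its "api" and its "payload". carry_out: Moves the arm, as the interface text tells. Its arguments: {"type":"object","properties":{"deltas":{"type":"array","items":{"type":"array"}},"gripper":{"type":"number"},"force":{"type":"number"}},"required":["deltas"]}

```bash
mkdir -p pics; cat > h.py <<'E'
import numpy as np, cv2
from plant import status, grab_frame, manip
def ray(f,u,v,T=None):
    K=f["camera_matrix"];k=f["k1"]
    d=np.array([(u-K[0,2])/K[0,0],(v-K[1,2])/K[1,1]]);s=d.copy()
    for _ in range(20): s=d/(1+k*(s@s))
    c=np.array([s[0],-s[1],-1.])
    if T is None: T=np.linalg.inv(f["extrinsics"])
    return T[:3,3],T[:3,:3]@c
def onz(f,u,v,z,T=None):
    o,d=ray(f,u,v,T);return o+d*(z-o[2])/d[2]
def proj(f,p):
    c=f["extrinsics"]@np.append(p,1);s=np.array([c[0],-c[1]])/-c[2]
    s=s*(1+f["k1"]*(s@s));K=f["camera_matrix"]
    return K[0,0]*s[0]+K[0,2],K[1,1]*s[1]+K[1,2]
def snap(n,name):
    f=grab_frame(n);cv2.imwrite("pics/"+name,f["color"][:,:,::-1]);return f
E
python3 - <<'E'
from h import *
s=status.state();print(s["time"],s["eef_pos"],s["ee_rot"],s["gripper_width"],manip.finger_overhang)
f=snap("top","top0.png");print(f["extrinsics"],f["k1"])
snap("scene","scene0.png")
E
```

```text
0.0 [ 0.24311543 -0.57532973  0.21586674] [[ 9.21118716e-01  3.89281304e-01 -6.15056724e-04]
 [ 3.89281785e-01 -9.21117800e-01  1.30001972e-03]
 [-6.04663257e-05 -1.43690287e-03 -9.99998966e-01]] 0.08684091285053266 0.017
[[ 7.79698551e-05 -9.99999990e-01  1.15580026e-04 -1.23792833e-01]
 [ 9.83670305e-01  9.74986997e-05  1.79979780e-01 -5.41854524e-01]
 [-1.79979789e-01  9.96596421e-05  9.83670303e-01 -8.01562315e-01]
 [ 0.00000000e+00  0.00000000e+00  0.00000000e+00  1.00000000e+00]] -0.0006552278273091615
```

View pics/top0.png

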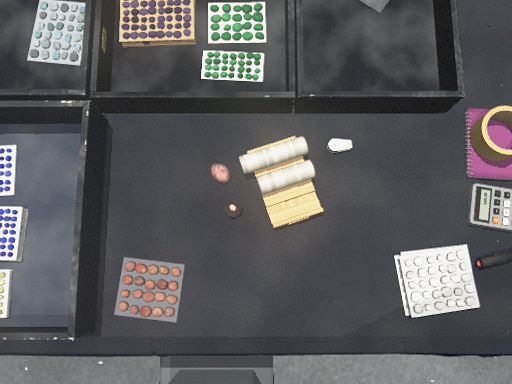

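View pics/scene0.png

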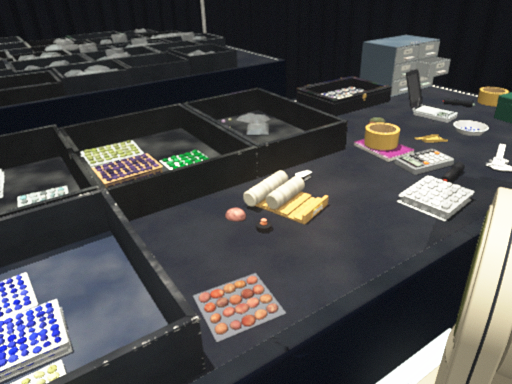

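The top view shows the long stone in the back seat at about (274,155), the short one in the middle seat at about (286,177), and the empty seat with its lip at about (297,218). The pebble is at (220,173), the jar at (234,210) and the loupe at (340,145).

```bash
cat > m.py <<'E'
from h import *
f=grab_frame("top");im=f["color"];h=cv2.cvtColor(im,cv2.COLOR_RGB2HSV)
roi=np.zeros(im.shape[:2],np.uint8);roi[128:240,232:328]=1
w=((h[...,1]<75)&(h[...,2]>110)&(roi>0)).astype(np.uint8)
w=cv2.morphologyEx(w,cv2.MORPH_OPEN,np.ones((3,3)))
n,l,st,c=cv2.connectedComponentsWithStats(w)
for i in range(1,n):
    if st[i,4]<150: continue
    p=np.argwhere(l==i)[:,::-1].astype(np.float32);(cx,cy),(a,b),an=r=cv2.minAreaRect(p)
    P=np.array([onz(f,u,v,.032)[:2] for u,v in cv2.boxPoints(r)])
    print("white",st[i,4],(cx,cy),onz(f,cx,cy,.032),[np.linalg.norm(P[k]-P[k-1]) for k in (1,2)])
    e=P[1]-P[0] if np.linalg.norm(P[1]-P[0])>np.linalg.norm(P[2]-P[1]) else P[2]-P[1];print(" yaw of axis",np.arctan2(-e[0]*np.sign(e[1]),abs(e[1])))
y=((h[...,0]>10)&(h[...,0]<32)&(h[...,1]>85)&(h[...,2]>110)&(roi>0)).astype(np.uint8)
al=cv2.morphologyEx(y|w,cv2.MORPH_OPEN,np.ones((3,3)))
p=np.argwhere(y)[:,::-1].astype(np.float32)
hull=cv2.convexHull(p);ap=cv2.approxPolyDP(hull,4,True)[:,0]
for u,v in ap: print("wood",u,v,onz(f,u,v,.011)[:2],onz(f,u,v,.024)[:2])
vis=cv2.resize(im[120:240,220:350,::-1],None,fx=5,fy=5,interpolation=cv2.INTER_CUBIC);cv2.imwrite("pics/crop%d.png"%int(10*status.state()["time"]),vis)
for nm,(u,v,z) in dict(jar=(234,210,.02),peb=(220,173,.015),lens=(340,145,.01)).items(): print(nm,onz(f,u,v,z)[:2])
E
python3 m.py; ls pics
```

```text
white 1360 (273.53143310546875, 153.63845825195312) [ 0.62160259 -0.15955075  0.032     ] [np.float64(0.13373072794397106), np.float64(0.04091154861061671)]
 yaw of axis 0.3239000839586233
white 1134 (285.6999816894531, 175.60000610351562) [ 0.5788229  -0.18219479  0.032     ] [np.float64(0.11146285840192913), np.float64(0.03962239381121744)]
 yaw of axis 0.3290175458154426
white 215 (294.8000183105469, 209.89999389648438) [ 0.51348087 -0.19834825  0.032     ] [np.float64(0.09304760202342414), np.float64(0.013639382594418535)]
 yaw of axis 0.32369428825638324
wood 323.0 210.0 [ 0.51636019 -0.25395004] [ 0.51446431 -0.25201433]
wood 275.0 227.0 [ 0.48383522 -0.16217728] [ 0.48242256 -0.16160503]
wood 234.0 210.0 [ 0.51634452 -0.0842613 ] [ 0.51444887 -0.08484665]
wood 247.0 151.0 [ 0.63264087 -0.10868917] [ 0.62901741 -0.10891159]
wood 295.0 137.0 [ 0.66106112 -0.20281635] [ 0.65701542 -0.20164032]
jar [ 0.51503214 -0.08466654]
peb [ 0.58771928 -0.056896  ]
lens [ 0.64509202 -0.29080029]
crop1.png
scene0.png
top0.png
```

Emit:
{"api": "carry_out", "payload": {"deltas": [[[0.015,0.017,0],-0.0075],[[0.025,0.029,0],-0.0075],[[0.026,0.03,0],-0.0075],[[0.026,0.03,0],-0.0075],[[0.026,0.03,0],-0.0075],[[0.026,0.03,0],-0.0075],[[0.026,0.03,0],-0.0075],[[0.026,0.03,0],-0.0075],[[0.026,0.03,0],-0.0075],[[0.026,0.03,0],-0.0075]], "gripper": 55}}

```text
time: 1.15
eef_pos: [0.492, -0.2884, 0.2166]
ee_rot: [[0.948, 0.319, -0.0], [0.319, -0.948, -0.0], [-0.0, 0.0, -1.0]]
wrist_force: [-0.1, -0.2, 0.2]
gripper_width: 0.0478
gripper_force: 0.0
```

Emit:
{"api": "carry_out", "payload": {"deltas": [[[0.024,0.028,-0.01],0],[[0.023,0.027,-0.015],0],[[0.022,0.025,-0.02],0],[[0.015,0.018,-0.02],0],[[0.008,0.01,-0.015],0],[[0,0,0],0],[[0,0,0],0]]}}

```text
time: 1.85
eef_pos: [0.5828, -0.183, 0.1369]
ee_rot: [[0.948, 0.318, -0.001], [0.318, -0.948, -0.001], [-0.001, 0.0, -1.0]]
wrist_force: [0.1, 0.1, 0.6]
gripper_width: 0.0475
gripper_force: 0.0
```

```bash
python3 - <<'E'
from h import *
s=status.state();print(s["time"],s["eef_pos"],s["wrist_force"],s["ee_rot"])
f=snap("wrist","w1.png");print(f["tool_from_camera"],f["camera_matrix"],f["k1"])
E
```

```text
1.85 [ 0.58275847 -0.18304443  0.13690407] [0.05195784 0.10807212 0.64361781] [[ 9.48044490e-01  3.18137367e-01 -5.11366906e-04]
 [ 3.18137007e-01 -9.48044506e-01 -6.77626369e-04]
 [-7.00376855e-04  4.79735209e-04 -9.99999640e-01]]
[[-4.58312852e-04  9.57288652e-01  2.89133580e-01  8.02340406e-02]
 [ 9.99999368e-01  1.41927095e-04  1.11521935e-03  3.59869613e-04]
 [ 1.02655094e-03  2.89133909e-01 -9.57288112e-01 -1.67722982e-01]
 [ 0.00000000e+00  0.00000000e+00  0.00000000e+00  1.00000000e+00]] [[296.58210197   0.         255.1456984 ]
 [  0.         296.58210197 192.73309137]
 [  0.           0.           1.        ]] -0.01428525977603255
```

View pics/w1.png

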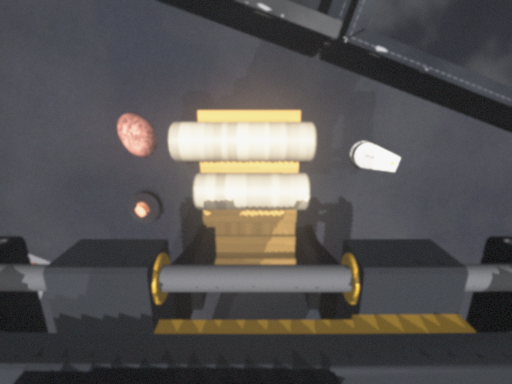

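The wrist view shows both stones square to the tool. The long one spans rows 121–161 and columns 168–316. The short one spans rows 173–209 and columns 194–310. The back slat edge runs along row 110, columns 197–302.

```bash
cat > w.py <<'E'
from h import *
def pose():
    s=status.state();B=np.eye(4);B[:3,:3]=s["ee_rot"];B[:3,3]=s["eef_pos"];return s,B
def meas(rows=(100,235)):
    s,B=pose();f=grab_frame("wrist");T=B@f["tool_from_camera"]
    im=f["color"];h=cv2.cvtColor(im,cv2.COLOR_RGB2HSV)
    w=((h[...,1]<95)&(h[...,2]>120)).astype(np.uint8);w[:rows[0]]=0;w[rows[1]:]=0;w[:,:150]=0;w[:,335:]=0
    w=cv2.morphologyEx(w,cv2.MORPH_OPEN,np.ones((5,5)));w=cv2.morphologyEx(w,cv2.MORPH_CLOSE,np.ones((3,15)))
    n,l,st,c=cv2.connectedComponentsWithStats(w)
    for i in range(1,n):
        if st[i,4]<800: continue
        ctr=c[i];p=np.argwhere(l==i)[:,::-1].astype(np.float32);r=cv2.minAreaRect(p)
        u0,v0,ww,hh=st[i,:4];zc=.027
        L=onz(f,u0,ctr[1],zc,T);R=onz(f,u0+ww,ctr[1],zc,T)
        # axis: bisector of top/bottom tangent rays
        _,a=ray(f,ctr[0],v0+.0,T);o,b=ray(f,ctr[0],v0+hh,T);d=a/np.linalg.norm(a)+b/np.linalg.norm(b)
        q=o+d*(zc-o[2])/d[2];half=np.arccos(a@b/np.linalg.norm(a)/np.linalg.norm(b))/2
        dist=np.linalg.norm((q-o)-((q-o)@(L-R))*(L-R)/((L-R)@(L-R)))
        an=r[2] if r[1][0]>r[1][1] else r[2]-90
        C=(L+R)/2+ (q-(L+R)/2)@B[:3,0]*B[:3,0]
        print("box",u0,v0,ww,hh,"centre",C.round(4),"in tool",(B[:3,:3].T@(C-B[:3,3])).round(4)[:2],"len",np.linalg.norm(L-R).round(4),"diam",(2*dist*np.sin(half)).round(4),"ang",round(an,2))
    return f,T,B,s
if __name__=="__main__":
    f,T,B,s=meas();print(s["time"],s["eef_pos"])
E
python3 - <<'E'
from w import *
f,T,B,s=meas()
a,b=onz(f,197,110,.011,T),onz(f,302,110,.011,T);print("back slat",a,b,np.linalg.norm(a-b),(B[:3,:3].T@(a-B[:3,3])),(B[:3,:3].T@(b-B[:3,3])))
E
```

```text
box 166 113 151 49 centre [ 0.6258 -0.1561  0.027 ] in tool [ 0.0494 -0.0127] len 0.1407 diam 0.0446 ang 0.0
box 191 172 119 38 centre [ 0.5796 -0.1801  0.027 ] in tool [-0.002  -0.0045] len 0.1165 diam 0.0371 ang 0.0
back slat [ 0.63562757 -0.10753407  0.011     ] [ 0.66745159 -0.20287505  0.011     ] 0.10051204627133004 [ 0.07412341 -0.0556087   0.12645912] [0.07406197 0.04490325 0.12658493]
```

Emit:
{"api": "carry_out", "payload": {"deltas": [[[0.0033,0.0059,-0.02],0],[[0,0,-0.025],0],[[0,0,-0.018],0],[[0,0,-0.008],0],[[0,0,0],0]]}}

```text
time: 2.45
eef_pos: [0.586, -0.1768, 0.0656]
ee_rot: [[0.948, 0.318, -0.001], [0.318, -0.948, -0.0], [-0.001, 0.0, -1.0]]
wrist_force: [0.3, 0.3, 0.6]
gripper_width: 0.0479
gripper_force: 0.0
```

Emit:
{"api": "carry_out", "payload": {"deltas": [[[0,0,-0.001],0],[[0,0,-0.001],0],[[0,0,-0.001],0]]}}

```text
time: 2.75
eef_pos: [0.5871, -0.1761, 0.0636]
ee_rot: [[0.948, 0.319, 0.001], [0.319, -0.948, -0.001], [0.001, 0.001, -1.0]]
wrist_force: [-0.2, 0.3, -0.7]
gripper_width: 0.0482
gripper_force: 0.0
```

Emit:
{"api": "carry_out", "payload": {"deltas": [[[0,0,-0.001],0],[[0,0,-0.0005],0],[[0,0,0],0]]}}

```text
time: 3.05
eef_pos: [0.5866, -0.1758, 0.0612]
ee_rot: [[0.948, 0.319, -0.0], [0.319, -0.948, -0.0], [-0.0, 0.0, -1.0]]
wrist_force: [-0.0, -0.4, -0.3]
gripper_width: 0.0477
gripper_force: 0.0
```

Emit:
{"api": "carry_out", "payload": {"deltas": [[[0,0,-0.001],0],[[0,0,0],0]]}}

```text
time: 3.25
eef_pos: [0.5865, -0.1758, 0.0601]
ee_rot: [[0.948, 0.319, -0.0], [0.319, -0.948, -0.0], [-0.0, -0.0, -1.0]]
wrist_force: [0.7, 0.0, 0.9]
gripper_width: 0.0476
gripper_force: 0.0
```

Emit:
{"api": "carry_out", "payload": {"deltas": [[[0,0,-0.0007],0],[[0,0,0],0]]}}

```text
time: 3.45
eef_pos: [0.5865, -0.1758, 0.0594]
ee_rot: [[0.948, 0.319, -0.0], [0.319, -0.948, -0.0], [-0.0, -0.0, -1.0]]
wrist_force: [0.4, -0.9, 0.4]
gripper_width: 0.0481
gripper_force: 0.0
```

```bash
python3 - <<'E'
from w import *
f,T,B,s=meas((60,260));print(s["eef_pos"],s["wrist_force"])
cv2.imwrite("pics/w2.png",f["color"][:,:,::-1])
E
```

```text
box 150 137 185 54 centre [ 0.6219 -0.1549  0.027 ] in tool [ 0.0402 -0.0086] len 0.1268 diam 0.0366 ang 0.0
box 180 204 155 51 centre [ 0.5794 -0.1801  0.027 ] in tool [-0.0081  0.0018] len 0.1133 diam 0.0369 ang 0.42
[ 0.58654525 -0.1758141   0.05936365] [ 0.40109022 -0.9196486   0.3898272 ]
```

View pics/w2.png

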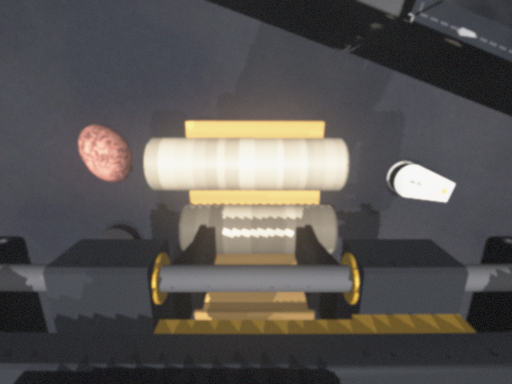

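The stones sit as before. The finger silhouettes end at about row 228 on the short stone's front half, columns 190–215 and 300–325. I'll look closer at where the tips really are.

```bash
python3 - <<'E'
from h import *
im=cv2.imread("pics/w2.png")[190:290,150:360]
g=np.clip(255*(im/255.)**.5,0,255).astype(np.uint8)
cv2.imwrite("pics/w2c.png",cv2.resize(g,None,fx=3.8,fy=5,interpolation=cv2.INTER_CUBIC))
E
```

```text
(no output)
```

View pics/w2c.png

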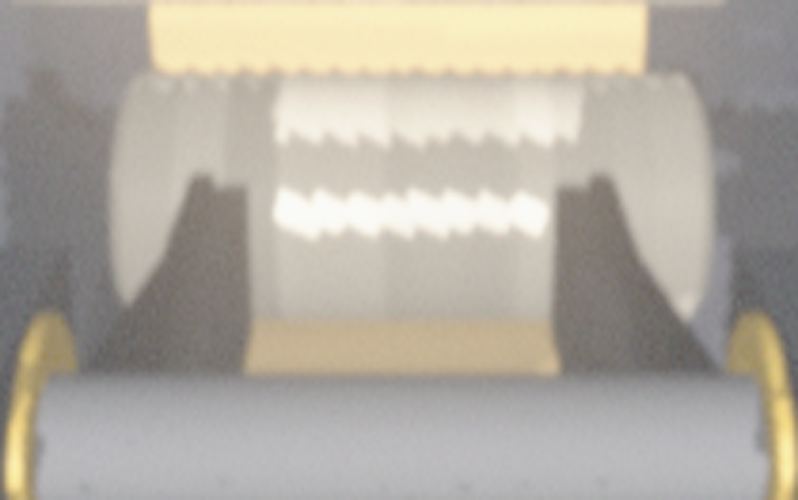

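The tips end near row 226, which puts them at tool x ≈ 0. They therefore look narrow and rounded, and they are still about 8 mm behind the stone's axis, which explains the missing contact. I'll lift, move onto the apex and feel for contact there.

Emit:
{"api": "carry_out", "payload": {"deltas": [[[0,0,0.003],0],[[0,0,0.003],0],[[-0.004,-0.0013,0],0],[[-0.0036,-0.0012,0],0],[[0,0,-0.002],0],[[0,0,-0.001],0],[[0,0,0],0]]}}

```text
time: 4.2
eef_pos: [0.5788, -0.1783, 0.0622]
ee_rot: [[0.948, 0.319, -0.0], [0.319, -0.948, 0.0], [-0.0, -0.0, -1.0]]
wrist_force: [0.4, -0.0, 0.4]
gripper_width: 0.048
gripper_force: 0.0
```

Emit:
{"api": "carry_out", "payload": {"deltas": [[[0,0,-0.0007],0],[[0,0,0],0]]}}

```text
time: 4.4
eef_pos: [0.579, -0.1782, 0.0616]
ee_rot: [[0.948, 0.319, -0.0], [0.319, -0.948, 0.0], [-0.0, -0.0, -1.0]]
wrist_force: [-0.3, 0.7, 0.1]
gripper_width: 0.048
gripper_force: 0.0
```

Emit:
{"api": "carry_out", "payload": {"deltas": [[[0,0,-0.0007],0],[[0,0,0],0]]}}

```text
time: 4.6
eef_pos: [0.579, -0.1783, 0.061]
ee_rot: [[0.948, 0.319, -0.0], [0.319, -0.948, 0.0], [-0.0, -0.0, -1.0]]
wrist_force: [-0.6, -0.4, -0.6]
gripper_width: 0.0478
gripper_force: 0.0
```

Emit:
{"api": "carry_out", "payload": {"deltas": [[[0,0,-0.0007],0],[[0,0,0],0]]}}

```text
time: 4.8
eef_pos: [0.579, -0.1783, 0.0603]
ee_rot: [[0.948, 0.319, -0.0], [0.319, -0.948, -0.0], [-0.0, 0.0, -1.0]]
wrist_force: [-0.3, -0.8, 0.2]
gripper_width: 0.0477
gripper_force: 0.0
```

Emit:
{"api": "carry_out", "payload": {"deltas": [[[0,0,-0.0007],0],[[0,0,0],0]]}}

```text
time: 5.0
eef_pos: [0.5789, -0.1783, 0.0596]
ee_rot: [[0.948, 0.319, -0.0], [0.319, -0.948, -0.0], [-0.0, -0.0, -1.0]]
wrist_force: [-0.3, -0.2, 0.5]
gripper_width: 0.0482
gripper_force: 0.0
```

Emit:
{"api": "carry_out", "payload": {"deltas": [[[0,0,-0.0005],0],[[0,0,0],0]]}}

```text
time: 5.2
eef_pos: [0.579, -0.1783, 0.0591]
ee_rot: [[0.948, 0.319, -0.0], [0.319, -0.948, -0.0], [-0.0, 0.0, -1.0]]
wrist_force: [0.5, -0.3, 0.5]
gripper_width: 0.0476
gripper_force: 0.0
```

Emit:
{"api": "carry_out", "payload": {"deltas": [[[0,0,-0.0005],0],[[0,0,0],0]]}}

```text
time: 5.4
eef_pos: [0.5789, -0.1783, 0.0586]
ee_rot: [[0.948, 0.319, -0.0], [0.319, -0.948, -0.0], [-0.0, 0.0, -1.0]]
wrist_force: [0.1, 0.2, -0.8]
gripper_width: 0.048
gripper_force: 0.0
```

Emit:
{"api": "carry_out", "payload": {"deltas": [[[0,0,-0.001],0],[[0,0,0],0]]}}

```text
time: 5.6
eef_pos: [0.5789, -0.1783, 0.0576]
ee_rot: [[0.948, 0.319, -0.0], [0.319, -0.948, -0.0], [-0.0, 0.0, -1.0]]
wrist_force: [0.0, -0.0, -0.3]
gripper_width: 0.048
gripper_force: 0.0
```

Emit:
{"api": "carry_out", "payload": {"deltas": [[[0,0,-0.001],0],[[0,0,0],0]]}}

```text
time: 5.8
eef_pos: [0.5789, -0.1783, 0.0565]
ee_rot: [[0.948, 0.319, -0.0], [0.319, -0.948, -0.0], [-0.0, -0.0, -1.0]]
wrist_force: [0.5, -0.1, -0.3]
gripper_width: 0.0477
gripper_force: 0.0
```

Emit:
{"api": "carry_out", "payload": {"deltas": [[[0,0,-0.001],0],[[0,0,0],0]]}}

```text
time: 6.0
eef_pos: [0.5789, -0.1783, 0.0555]
ee_rot: [[0.948, 0.319, -0.0], [0.319, -0.948, -0.0], [-0.0, -0.0, -1.0]]
wrist_force: [0.7, 0.6, 0.5]
gripper_width: 0.0479
gripper_force: 0.0
```

Emit:
{"api": "carry_out", "payload": {"deltas": [[[0,0,-0.001],0],[[0,0,0],0]]}}

```text
time: 6.2
eef_pos: [0.5789, -0.1783, 0.0545]
ee_rot: [[0.948, 0.319, -0.0], [0.319, -0.948, -0.0], [-0.0, 0.0, -1.0]]
wrist_force: [0.1, 0.6, -0.6]
gripper_width: 0.0481
gripper_force: 0.0
```

```bash
python3 - <<'E'
from h import *
f=grab_frame("wrist");im=f["color"][170:290,130:380,::-1]
g=np.clip(255*(im/255.)**.5,0,255).astype(np.uint8)
h=grab_frame("scene");p=proj(h,np.array([.579,-.178,.045]));u,v=map(int,p);print(u,v)
sc=h["color"][v-40:v+30,u-60:u+65,::-1]
a=cv2.resize(g,(750,300),interpolation=cv2.INTER_CUBIC);b=cv2.resize(sc,(535,300),interpolation=cv2.INTER_CUBIC)
b=cv2.copyMakeBorder(b,0,0,0,215,cv2.BORDER_CONSTANT)
cv2.imwrite("pics/w3.png",np.vstack([a,b]))
E
```

```text
284 185
```

View pics/w3.png

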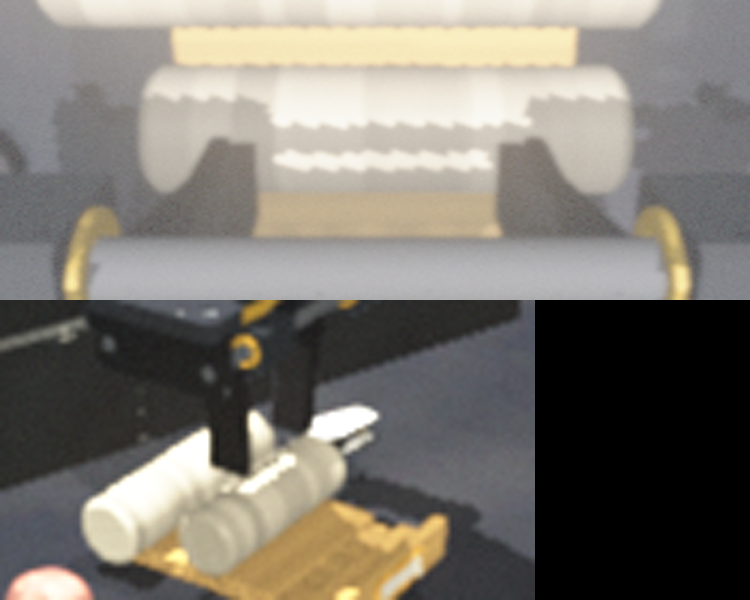

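The wrist strip shows the tips at about row 226, columns 207 and 303. The scene crop shows the near finger's tip at about pixel (278,185), just at the stone's top. I'll triangulate the tip height.

```bash
python3 - <<'E'
from w import *
s,B=pose();f=grab_frame("wrist");T=B@f["tool_from_camera"];g=grab_frame("scene")
for (a,b) in (((207.3,226),(277.7,185.2)),((207.3,226),(277.7,183.5))):
    o,d=ray(f,*a,T);p,e=ray(g,*b)
    t=np.linalg.lstsq(np.c_[d,-e],p-o,rcond=None)[0];P,Q=o+t[0]*d,p+t[1]*e
    print(P,Q,B[:3,:3].T@((P+Q)/2-B[:3,3]))
for x in(-.0095,0,.0095):
  for z in (.005,.01,.017): print(x,z,np.round(proj(g,(B@[x,-.028,z,1])[:3]),1), end=' ')
rot=B.copy()
print(s["wrist_force"],s["joint_torque"])
E
```

```text
[ 0.57728715 -0.14803817  0.05406148] [ 0.57310434 -0.15529613  0.05578045] [ 0.00492956 -0.02645117 -0.00028728]
[ 0.57881923 -0.14813653  0.05737421] [ 0.57420867 -0.15611964  0.05926949] [ 0.00603164 -0.02559347 -0.00368815]
-0.0095 0.005 [280.8 189.9] -0.0095 0.01 [280.8 191.9] -0.0095 0.017 [280.8 194.7] 0 0.005 [277.2 188.7] 0 0.01 [277.2 190.7] 0 0.017 [277.3 193.4] 0.0095 0.005 [273.7 187.5] 0.0095 0.01 [273.7 189.5] 0.0095 0.017 [273.7 192.2] [-0.29146007 -0.05093989 -0.20048784] [ 2.92844106e-04 -6.37328553e+01 -4.88001198e+00 -3.41041124e+01
 -3.95412790e-02 -5.62069123e-02 -1.16825548e-03]
```

Emit:
{"api": "carry_out", "payload": {"deltas": [[[0,0,-0.0015],0],[[0,0,-0.0015],0],[[0,0,-0.001],0],[[0,0,0],0]]}}

```text
time: 6.8
eef_pos: [0.5788, -0.1783, 0.0504]
ee_rot: [[0.948, 0.319, -0.0], [0.319, -0.948, 0.0], [-0.0, -0.0, -1.0]]
wrist_force: [-0.5, 0.1, -0.7]
gripper_width: 0.0478
gripper_force: 0.0
```

Emit:
{"api": "carry_out", "payload": {"deltas": [[[0,0,-0.001],0],[[0,0,0],0]]}}

```text
time: 7.0
eef_pos: [0.579, -0.1783, 0.0496]
ee_rot: [[0.948, 0.319, -0.0], [0.319, -0.948, -0.0], [-0.0, 0.0, -1.0]]
wrist_force: [0.6, 0.3, 0.1]
gripper_width: 0.0475
gripper_force: 0.0
```

Emit:
{"api": "carry_out", "payload": {"deltas": [[[0,0,-0.001],0],[[0,0,0],0]]}}

```text
time: 7.2
eef_pos: [0.5789, -0.1783, 0.0485]
ee_rot: [[0.948, 0.319, -0.0], [0.319, -0.948, -0.0], [-0.0, -0.0, -1.0]]
wrist_force: [-0.3, 0.1, -0.5]
gripper_width: 0.0482
gripper_force: 0.0
```

Emit:
{"api": "carry_out", "payload": {"deltas": [[[0,0,-0.001],0],[[0,0,0],0]]}}

```text
time: 7.4
eef_pos: [0.5789, -0.1783, 0.0475]
ee_rot: [[0.948, 0.319, -0.0], [0.319, -0.948, -0.0], [-0.0, -0.0, -1.0]]
wrist_force: [0.3, -0.6, 0.2]
gripper_width: 0.0477
gripper_force: 0.0
```

Emit:
{"api": "carry_out", "payload": {"deltas": [[[0,0,-0.001],0],[[0,0,0],0]]}}

```text
time: 7.6
eef_pos: [0.5789, -0.1783, 0.0465]
ee_rot: [[0.948, 0.319, -0.0], [0.319, -0.948, -0.0], [-0.0, -0.0, -1.0]]
wrist_force: [0.8, 1.1, -0.5]
gripper_width: 0.0474
gripper_force: 0.0
```

Emit:
{"api": "carry_out", "payload": {"deltas": [[[0,0,-0.0007],0],[[0,0,0],0]]}}

```text
time: 7.8
eef_pos: [0.579, -0.1783, 0.0459]
ee_rot: [[0.948, 0.319, -0.0], [0.319, -0.948, -0.0], [-0.0, 0.0, -1.0]]
wrist_force: [-0.3, -0.9, -0.3]
gripper_width: 0.0478
gripper_force: 0.0
```

Emit:
{"api": "carry_out", "payload": {"deltas": [[[0,0,-0.0008],0],[[0,0,0],0]]}}

```text
time: 8.0
eef_pos: [0.5789, -0.1783, 0.0451]
ee_rot: [[0.948, 0.319, -0.0], [0.319, -0.948, -0.0], [-0.0, -0.0, -1.0]]
wrist_force: [0.5, 0.6, 0.5]
gripper_width: 0.0479
gripper_force: 0.0
```

Emit:
{"api": "carry_out", "payload": {"deltas": [[[0,0,-0.0008],0],[[0,0,0],0]]}}

```text
time: 8.2
eef_pos: [0.5789, -0.1783, 0.0443]
ee_rot: [[0.948, 0.319, -0.0], [0.319, -0.948, -0.0], [-0.0, 0.0, -1.0]]
wrist_force: [-0.9, 0.3, 0.0]
gripper_width: 0.0477
gripper_force: 0.0
```

```bash
python3 - <<'E'
from w import *
s,B=pose();f=grab_frame("wrist");im=f["color"][170:290,130:380,::-1];print(s["eef_pos"],s["wrist_force"],manip.finger_overhang)
g=np.clip(255*(im/255.)**.5,0,255).astype(np.uint8)
h=grab_frame("scene");u,v=284,185
sc=h["color"][v-40:v+30,u-60:u+65,::-1]
a=cv2.resize(g,(750,300),interpolation=cv2.INTER_CUBIC);b=cv2.resize(sc,(535,300),interpolation=cv2.INTER_CUBIC)
b=cv2.copyMakeBorder(b,0,0,0,215,cv2.BORDER_CONSTANT)
cv2.imwrite("pics/w4.png",np.vstack([a,b]))
E
```

```text
[ 0.57894378 -0.17832467  0.0442742 ] [-0.85050704  0.29792803  0.02805886] 0.017
```

View pics/w4.png

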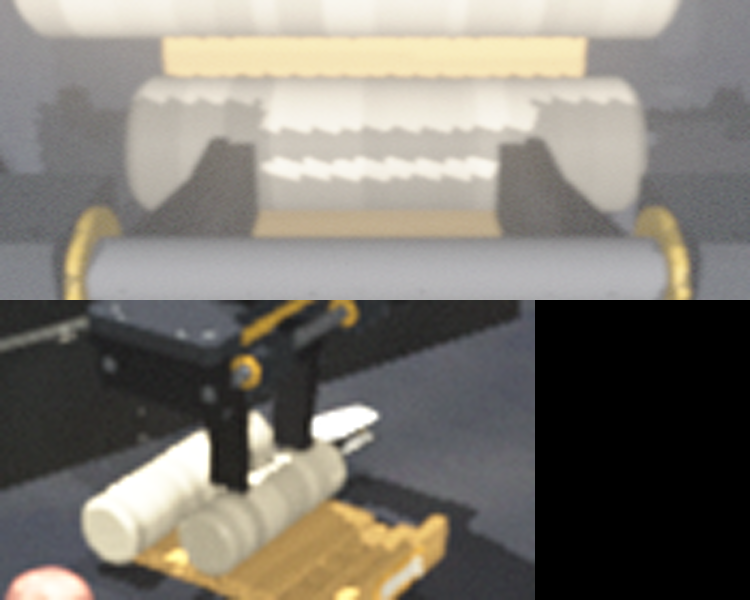

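The tip moved down with the arm and still appears a few mm above the stone's top, at about row 189 in the scene image. The tips therefore stand back from the TCP at this opening. I'll keep descending.

Emit:
{"api": "carry_out", "payload": {"deltas": [[[0,0,-0.0008],0],[[0,0,0],0]]}}

```text
time: 8.5
eef_pos: [0.5789, -0.1783, 0.0435]
ee_rot: [[0.948, 0.319, -0.0], [0.319, -0.948, -0.0], [-0.0, 0.0, -1.0]]
wrist_force: [0.4, -1.6, -0.7]
gripper_width: 0.0475
gripper_force: 0.0
```

Emit:
{"api": "carry_out", "payload": {"deltas": [[[0,0,-0.0008],0],[[0,0,0],0]]}}

```text
time: 8.7
eef_pos: [0.5789, -0.1783, 0.0427]
ee_rot: [[0.948, 0.319, -0.0], [0.319, -0.948, -0.0], [-0.0, -0.0, -1.0]]
wrist_force: [-0.5, 0.7, -0.5]
gripper_width: 0.0479
gripper_force: 0.0
```

Emit:
{"api": "carry_out", "payload": {"deltas": [[[0,0,-0.0008],0],[[0,0,0],0]]}}

```text
time: 8.9
eef_pos: [0.5789, -0.1783, 0.0418]
ee_rot: [[0.948, 0.319, -0.0], [0.319, -0.948, 0.0], [-0.0, -0.0, -1.0]]
wrist_force: [0.1, -0.4, 0.7]
gripper_width: 0.0475
gripper_force: 0.0
```

Emit:
{"api": "carry_out", "payload": {"deltas": [[[0,0,-0.0008],0],[[0,0,0],0]]}}

```text
time: 9.1
eef_pos: [0.5789, -0.1784, 0.0411]
ee_rot: [[0.948, 0.319, -0.0], [0.319, -0.948, -0.0], [-0.0, 0.0, -1.0]]
wrist_force: [-0.8, -0.1, -0.2]
gripper_width: 0.0479
gripper_force: 0.0
```

Emit:
{"api": "carry_out", "payload": {"deltas": [[[0,0,-0.0008],0],[[0,0,0],0]]}}

```text
time: 9.3
eef_pos: [0.5789, -0.1783, 0.0403]
ee_rot: [[0.948, 0.319, -0.0], [0.319, -0.948, -0.0], [-0.0, -0.0, -1.0]]
wrist_force: [0.4, -0.9, 0.2]
gripper_width: 0.0479
gripper_force: 0.0
```

Emit:
{"api": "carry_out", "payload": {"deltas": [[[0,0,-0.0008],0],[[0,0,0],0]]}}

```text
time: 9.5
eef_pos: [0.5791, -0.1783, 0.0397]
ee_rot: [[0.948, 0.319, 0.0], [0.319, -0.948, -0.0], [0.0, 0.0, -1.0]]
wrist_force: [-0.3, 0.7, 0.7]
gripper_width: 0.0477
gripper_force: 0.3
```

Emit:
{"api": "carry_out", "payload": {"deltas": [[[0,0,-0.0008],0],[[0,0,0],0]]}}

```text
time: 9.7
eef_pos: [0.5793, -0.1783, 0.0394]
ee_rot: [[0.948, 0.319, 0.001], [0.319, -0.948, -0.0], [0.001, 0.0, -1.0]]
wrist_force: [-1.8, -0.0, 5.3]
gripper_width: 0.0477
gripper_force: 2.9
```

Contact is felt at TCP z ≈ 0.0398, with a stiffness of about 6 N/mm. Next I shift back so that the front of the pads takes the apex, then press.

Emit:
{"api": "carry_out", "payload": {"deltas": [[[0,0,0.003],0],[[0.0031,0.0011,0],0],[[0.0031,0.001,0],0],[[0,0,0],0],[[0,0,-0.0017],0],[[0,0,-0.0016],0],[[0,0,0],0],[[0,0,0],0]]}}

```text
time: 10.5
eef_pos: [0.5856, -0.1761, 0.0394]
ee_rot: [[0.948, 0.319, 0.001], [0.319, -0.948, -0.0], [0.001, 0.0, -1.0]]
wrist_force: [-1.4, 1.7, 8.0]
gripper_width: 0.0479
gripper_force: 4.3
```

Emit:
{"api": "carry_out", "payload": {"deltas": [[[-0.0014,-0.0005,0.0003],0],[[-0.0014,-0.0005,0.0003],0],[[-0.0014,-0.0005,0.0003],0],[[-0.0014,-0.0005,0.0002],0],[[-0.0014,-0.0005,0.0002],0],[[-0.0014,-0.0005,0.0002],0],[[-0.0014,-0.0005,0.0001],0],[[-0.0014,-0.0005,0.0001],0],[[-0.0014,-0.0005,0.0001],0],[[-0.0014,-0.0004,0.0001],0]]}}

```text
time: 11.5
eef_pos: [0.5721, -0.1807, 0.0413]
ee_rot: [[0.948, 0.32, 0.002], [0.32, -0.948, 0.0], [0.002, 0.001, -1.0]]
wrist_force: [0.8, 2.1, 6.9]
gripper_width: 0.0481
gripper_force: 3.8
```

Emit:
{"api": "carry_out", "payload": {"deltas": [[[-0.0014,-0.0005,0],0],[[-0.0014,-0.0005,0],0],[[-0.0014,-0.0005,0],0],[[-0.0014,-0.0005,0],0],[[-0.0014,-0.0004,0],0],[[-0.0014,-0.0005,0],0],[[-0.0014,-0.0005,0],0],[[-0.0014,-0.0005,0],0],[[0,0,0],0]]}}

```text
time: 12.4
eef_pos: [0.5607, -0.1845, 0.0414]
ee_rot: [[0.948, 0.319, 0.002], [0.319, -0.948, 0.0], [0.002, 0.0, -1.0]]
wrist_force: [-1.7, 2.8, 8.7]
gripper_width: 0.048
gripper_force: 4.6
```

Emit:
{"api": "carry_out", "payload": {"deltas": [[[0,0,0.0015],0],[[0,0,0.003],0],[[0,0,0.0],0]]}}

```text
time: 12.7
eef_pos: [0.5599, -0.1853, 0.045]
ee_rot: [[0.948, 0.319, -0.0], [0.319, -0.948, -0.0], [-0.0, 0.0, -1.0]]
wrist_force: [-0.5, -0.6, -0.6]
gripper_width: 0.0478
gripper_force: 0.0
```

```bash
python3 - <<'E'
from w import *
f,T,B,s=meas((60,270));print(s["time"],s["eef_pos"],s["wrist_force"])
cv2.imwrite("pics/w5.png",f["color"][:,:,::-1])
E
```

```text
box 150 92 185 62 centre [ 0.6222 -0.1563  0.027 ] in tool [ 0.0683 -0.0076] len 0.1132 diam 0.0368 ang 0.0
box 170 190 165 56 centre [ 0.5656 -0.1816  0.027 ] in tool [ 0.0066 -0.0017] len 0.1105 diam 0.0373 ang 0.4
12.7 [ 0.55990356 -0.18527249  0.04498983] [-0.45626715 -0.62494387 -0.63836273]
```

View pics/w5.png

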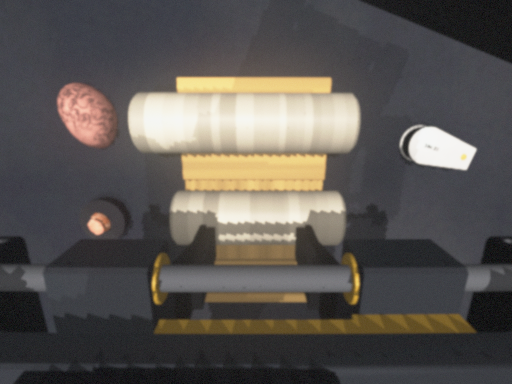

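The picture shows the short stone square on the ridge, with its axis at tool x +6.6 mm, having moved 13.5 mm. The long stone has not moved (rows 93–153). Stroke 2 is next.

Emit:
{"api": "carry_out", "payload": {"deltas": [[[0.0064,0.0021,0],0],[[0.0064,0.0022,0],0],[[0,0,-0.001],0],[[0,0,-0.0018],0],[[0,0,-0.0017],0],[[0,0,0],0],[[0,0,0],0]]}}

```text
time: 13.45
eef_pos: [0.5737, -0.1803, 0.0414]
ee_rot: [[0.948, 0.319, 0.002], [0.319, -0.948, -0.0], [0.002, 0.001, -1.0]]
wrist_force: [-0.6, 2.3, 7.6]
gripper_width: 0.0477
gripper_force: 4.1
```

Emit:
{"api": "carry_out", "payload": {"deltas": [[[-0.0014,-0.0005,0],0],[[-0.0019,-0.0006,0],0],[[-0.0019,-0.0006,0],0],[[-0.0019,-0.0007,0],0],[[-0.0019,-0.0006,0],0],[[-0.0019,-0.0006,0],0],[[-0.0019,-0.0007,0],0],[[-0.0019,-0.0006,0],0],[[-0.0019,-0.0006,0],0],[[-0.0019,-0.0007,0],0]]}}

```text
time: 14.45
eef_pos: [0.5551, -0.1865, 0.0414]
ee_rot: [[0.948, 0.319, 0.002], [0.319, -0.948, 0.0], [0.002, 0.001, -1.0]]
wrist_force: [-1.0, 2.4, 7.7]
gripper_width: 0.0478
gripper_force: 4.1
```

Emit:
{"api": "carry_out", "payload": {"deltas": [[[-0.0019,-0.0006,0],0],[[-0.0019,-0.0007,0],0],[[-0.0019,-0.0006,0],0],[[-0.0019,-0.0006,0],0],[[-0.0014,-0.0005,0],0],[[0,0,0],0],[[0,0,0.0015],0],[[0,0,0.003],0],[[0,0,0],0]]}}

```text
time: 15.35
eef_pos: [0.5453, -0.1902, 0.0451]
ee_rot: [[0.948, 0.319, 0.0], [0.319, -0.948, -0.0], [0.0, 0.0, -1.0]]
wrist_force: [-0.1, -0.2, -0.7]
gripper_width: 0.0479
gripper_force: 0.0
```

```bash
python3 - <<'E'
from w import *
f,T,B,s=meas((40,290));print(s["time"],s["eef_pos"],s["wrist_force"])
E
python3 m.py
```

```text
box 150 64 185 65 centre [ 0.6221 -0.1565  0.027 ] in tool [ 0.0836 -0.0074] len 0.1105 diam 0.0368 ang 0.0
box 170 189 165 55 centre [ 0.5519 -0.1862  0.027 ] in tool [ 0.0076 -0.0016] len 0.1104 diam 0.0366 ang 0.0
15.35 [ 0.54527308 -0.190162    0.04509421] [-0.06772516 -0.21845379 -0.69684412]
white 7481 (283.0, 183.5) [ 0.56361494 -0.17693591  0.032     ] [np.float64(0.16919924967980643), np.float64(0.21319916202129716)]
 yaw of axis 1.542806382172566
wood 268.0 145.0 [ 0.64478153 -0.14973746] [ 0.64097769 -0.14935003]
wood 256.0 175.0 [ 0.58467809 -0.12623454] [ 0.58176721 -0.12619629]
wood 247.0 152.0 [ 0.63062389 -0.10869537] [ 0.62703039 -0.1089177 ]
jar [ 0.51503214 -0.08466654]
peb [ 0.58771928 -0.056896  ]
lens [ 0.64509202 -0.29080029]
```

Emit:
{"api": "carry_out", "payload": {"deltas": [[[0.0071,0.0024,0],0],[[0.0071,0.0024,0],0],[[0,0,-0.001],0],[[0,0,-0.0018],0],[[0,0,-0.0017],0],[[0,0,0],0],[[0,0,0],0]]}}

```text
time: 16.15
eef_pos: [0.5604, -0.1848, 0.0414]
ee_rot: [[0.948, 0.319, 0.002], [0.319, -0.948, -0.0], [0.002, 0.001, -1.0]]
wrist_force: [-0.4, 1.5, 7.4]
gripper_width: 0.0477
gripper_force: 4.1
```

Emit:
{"api": "carry_out", "payload": {"deltas": [[[-0.0014,-0.0005,0],0],[[-0.0019,-0.0006,0],0],[[-0.0019,-0.0006,0],0],[[-0.0019,-0.0007,0],0],[[-0.0019,-0.0006,0],0],[[-0.0019,-0.0006,0],0],[[-0.0019,-0.0007,0],0],[[-0.0019,-0.0006,0],0],[[-0.0019,-0.0006,0],0],[[-0.0019,-0.0007,0],0]]}}

```text
time: 17.15
eef_pos: [0.5418, -0.1909, 0.0414]
ee_rot: [[0.948, 0.319, 0.002], [0.319, -0.948, -0.0], [0.002, 0.001, -1.0]]
wrist_force: [-0.6, 3.1, 8.1]
gripper_width: 0.0478
gripper_force: 4.2
```

Emit:
{"api": "carry_out", "payload": {"deltas": [[[-0.0019,-0.0006,0],0],[[-0.0019,-0.0007,0],0],[[-0.0014,-0.0005,-0.0001],0],[[-0.0014,-0.0005,-0.0001],0],[[-0.0014,-0.0005,-0.0002],0],[[-0.0014,-0.0005,-0.0002],0],[[-0.0014,-0.0005,-0.0002],0],[[-0.001,-0.0003,-0.0003],0],[[0,0,0],0]]}}

```text
time: 18.05
eef_pos: [0.5301, -0.195, 0.0408]
ee_rot: [[0.948, 0.319, 0.002], [0.319, -0.948, -0.0], [0.002, 0.001, -1.0]]
wrist_force: [-3.5, 3.3, 13.9]
gripper_width: 0.0481
gripper_force: 7.1
```

Emit:
{"api": "carry_out", "payload": {"deltas": [[[0,0,0.0015],0],[[0,0,0.004],0],[[0,0,0.004],0],[[0,0,0],0]]}}

```text
time: 18.45
eef_pos: [0.5294, -0.1957, 0.0493]
ee_rot: [[0.948, 0.319, 0.001], [0.319, -0.948, -0.0], [0.001, 0.001, -1.0]]
wrist_force: [-0.3, -0.5, -0.4]
gripper_width: 0.0482
gripper_force: 0.0
```

```bash
python3 - <<'E'
from w import *
f,T,B,s=meas((20,290));print(s["time"],s["eef_pos"],s["wrist_force"])
cv2.imwrite("pics/w6.png",f["color"][:,:,::-1])
E
```

```text
box 150 33 185 67 centre [ 0.6224 -0.1567  0.027 ] in tool [ 0.1005 -0.0074] len 0.11 diam 0.0367 ang 0.0
box 173 192 162 51 centre [ 0.5342 -0.1934  0.027 ] in tool [ 0.0052 -0.0007] len 0.111 diam 0.0348 ang 0.0
18.45 [ 0.52942361 -0.19569021  0.0492781 ] [-0.33350873 -0.46417906 -0.40435546]
```

View pics/w6.png

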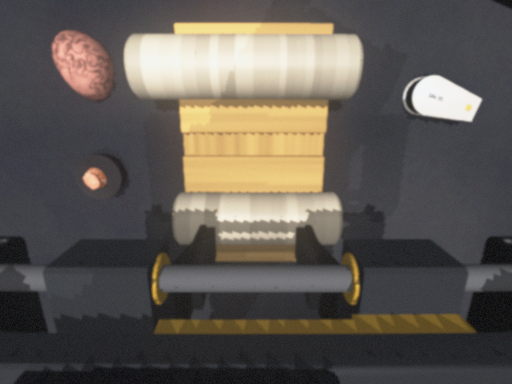

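The short stone now lies square in the front seat. It is 95 mm ahead of the long stone, rows 192–245, against about 96 expected. The bystanders have not moved. Next is the long stone.

Emit:
{"api": "carry_out", "payload": {"deltas": [[[0.005,0.002,0.008],0],[[0.015,0.006,0.002],0],[[0.02,0.009,0],0],[[0.02,0.009,0],0],[[0.02,0.009,0],0],[[0.014,0.0054,0],0],[[0.005,0.002,-0.004],0],[[0,0,-0.006],0],[[0,0,-0.004],0],[[0,0,0],0]]}}

```text
time: 19.5
eef_pos: [0.6269, -0.1537, 0.0437]
ee_rot: [[0.948, 0.318, -0.002], [0.318, -0.948, -0.0], [-0.002, -0.001, -1.0]]
wrist_force: [-0.0, -0.2, 0.2]
gripper_width: 0.048
gripper_force: 0.0
```

```bash
python3 - <<'E'
from w import *
f,T,B,s=meas((120,290));print(s["time"],s["eef_pos"],s["wrist_force"],s["ee_rot"][:2,0])
E
```

```text
box 219 160 108 25 centre [ 0.6665 -0.1525  0.027 ] in tool [0.038  0.0115] len 0.0689 diam 0.0158 ang -0.0
box 155 188 180 102 centre [ 0.6175 -0.1496  0.027 ] in tool [-0.0075 -0.0068] len 0.1229 diam 0.0678 ang 0.0
19.5 [ 0.62687542 -0.15368735  0.04372835] [-0.01874694 -0.19551022  0.21392938] [0.94800968 0.31823598]
```

Emit:
{"api": "carry_out", "payload": {"deltas": [[[0,0,0],0]]}}

```text
time: 19.65
eef_pos: [0.6279, -0.1535, 0.045]
ee_rot: [[0.948, 0.319, 0.0], [0.319, -0.948, -0.0], [-0.0, 0.0, -1.0]]
wrist_force: [-0.4, -0.3, 0.2]
gripper_width: 0.0478
gripper_force: 0.0
```

Emit:
{"api": "carry_out", "payload": {"deltas": [[[0,0,-0.003],0],[[0,0,-0.002],0],[[0,0,-0.0007],0],[[0,0,-0.0006],0],[[0,0,0],0],[[0,0,0],0]]}}

```text
time: 20.25
eef_pos: [0.6285, -0.1531, 0.0394]
ee_rot: [[0.948, 0.319, 0.001], [0.319, -0.948, -0.0], [0.001, 0.001, -1.0]]
wrist_force: [-1.7, 0.0, 7.5]
gripper_width: 0.048
gripper_force: 3.7
```

Pressing at 7.5 N on the apex. Stroke 1 on the long stone uses the same profile.

Emit:
{"api": "carry_out", "payload": {"deltas": [[[-0.0014,-0.0005,0.0002],0],[[-0.0014,-0.0005,0.0003],0],[[-0.0014,-0.0005,0.0003],0],[[-0.0014,-0.0005,0.0002],0],[[-0.0014,-0.0005,0.0002],0],[[-0.0014,-0.0005,0.0002],0],[[-0.0014,-0.0005,0.0001],0],[[-0.0014,-0.0005,0.0001],0],[[-0.0014,-0.0005,0.0001],0],[[-0.0014,-0.0004,0.0001],0]]}}

```text
time: 21.25
eef_pos: [0.615, -0.1576, 0.0413]
ee_rot: [[0.948, 0.319, 0.002], [0.319, -0.948, -0.0], [0.002, 0.001, -1.0]]
wrist_force: [0.4, 1.1, 7.4]
gripper_width: 0.0481
gripper_force: 3.9
```

Emit:
{"api": "carry_out", "payload": {"deltas": [[[-0.0014,-0.0005,0],0],[[-0.0014,-0.0005,0],0],[[-0.0014,-0.0005,0],0],[[-0.0014,-0.0005,0],0],[[-0.0014,-0.0004,0],0],[[-0.0014,-0.0005,0],0],[[-0.0014,-0.0005,0],0],[[-0.0014,-0.0005,0],0],[[-0.001,-0.0003,0],0],[[0,0,0],0]]}}

```text
time: 22.25
eef_pos: [0.6027, -0.1617, 0.0414]
ee_rot: [[0.948, 0.319, 0.002], [0.319, -0.948, 0.0], [0.002, 0.0, -1.0]]
wrist_force: [-1.4, 1.7, 9.5]
gripper_width: 0.0476
gripper_force: 4.6
```

Emit:
{"api": "carry_out", "payload": {"deltas": [[[0,0,0.0015],0],[[0,0,0.003],0],[[0,0,0.0],0]]}}

```text
time: 22.55
eef_pos: [0.6018, -0.1623, 0.0448]
ee_rot: [[0.948, 0.319, -0.0], [0.319, -0.948, -0.0], [-0.0, 0.0, -1.0]]
wrist_force: [-0.5, -0.0, -0.5]
gripper_width: 0.0475
gripper_force: 0.0
```

```bash
python3 - <<'E'
from w import *
f,T,B,s=meas((165,290));print(s["time"],s["eef_pos"],s["wrist_force"])
cv2.imwrite("pics/w7.png",f["color"][:,:,::-1])
c=f["color"]; print([ (r,*c[r,250]) for r in range(150,262,4)])
E
```

```text
box 152 189 183 56 centre [ 0.6063 -0.1527  0.027 ] in tool [ 0.0074 -0.0077] len 0.1226 diam 0.0372 ang 0.42
box 160 271 175 19 centre [ 0.5606 -0.1704  0.027 ] in tool [-0.0416 -0.0054] len 0.1259 diam 0.0131 ang 0.0
22.55 [ 0.6017973  -0.16229768  0.04480026] [-0.51105551 -0.01027015 -0.45648825]
[(150, np.uint8(216), np.uint8(173), np.uint8(113)), (154, np.uint8(246), np.uint8(229), np.uint8(152)), (158, np.uint8(246), np.uint8(231), np.uint8(153)), (162, np.uint8(246), np.uint8(228), np.uint8(152)), (166, np.uint8(245), np.uint8(225), np.uint8(147)), (170, np.uint8(245), np.uint8(224), np.uint8(145)), (174, np.uint8(246), np.uint8(228), np.uint8(152)), (178, np.uint8(234), np.uint8(199), np.uint8(128)), (182, np.uint8(240), np.uint8(210), np.uint8(135)), (186, np.uint8(240), np.uint8(212), np.uint8(136)), (190, np.uint8(185), np.uint8(159), np.uint8(128)), (194, np.uint8(213), np.uint8(193), np.uint8(167)), (198, np.uint8(229), np.uint8(217), np.uint8(192)), (202, np.uint8(238), np.uint8(229), np.uint8(211)), (206, np.uint8(242), np.uint8(235), np.uint8(219)), (210, np.uint8(244), np.uint8(240), np.uint8(226)), (214, np.uint8(247), np.uint8(245), np.uint8(238)), (218, np.uint8(247), np.uint8(246), np.uint8(242)), (222, np.uint8(234), np.uint8(225), np.uint8(207)), (226, np.uint8(174), np.uint8(162), np.uint8(142)), (230, np.uint8(169), np.uint8(156), np.uint8(136)), (234, np.uint8(222), np.uint8(211), np.uint8(186)), (238, np.uint8(224), np.uint8(215), np.uint8(192)), (242, np.uint8(144), np.uint8(133), np.uint8(118)), (246, np.uint8(150), np.uint8(126), np.uint8(89)), (250, np.uint8(150), np.uint8(125), np.uint8(87)), (254, np.uint8(149), np.uint8(124), np.uint8(86)), (258, np.uint8(131), np.uint8(109), np.uint8(79))]
```

Same result as for the short stone: it has moved about 13.6 mm and is 7.4 mm behind the tool. Stroke 2.

Emit:
{"api": "carry_out", "payload": {"deltas": [[[0.0066,0.0022,0],0],[[0.0067,0.0022,0],0],[[0,0,-0.001],0],[[0,0,-0.0018],0],[[0,0,-0.0017],0],[[0,0,0],0],[[0,0,0],0]]}}

```text
time: 23.3
eef_pos: [0.6162, -0.1573, 0.0414]
ee_rot: [[0.948, 0.319, 0.002], [0.319, -0.948, 0.0], [0.002, 0.001, -1.0]]
wrist_force: [-1.3, 1.6, 7.7]
gripper_width: 0.0477
gripper_force: 4.0
```

Emit:
{"api": "carry_out", "payload": {"deltas": [[[-0.0014,-0.0005,0],0],[[-0.0019,-0.0006,0],0],[[-0.0019,-0.0006,0],0],[[-0.0019,-0.0007,0],0],[[-0.0019,-0.0006,0],0],[[-0.0019,-0.0006,0],0],[[-0.0019,-0.0007,0],0],[[-0.0019,-0.0006,0],0],[[-0.0019,-0.0006,0],0],[[-0.0019,-0.0007,0],0]]}}

```text
time: 24.3
eef_pos: [0.5976, -0.1635, 0.0414]
ee_rot: [[0.948, 0.319, 0.002], [0.319, -0.948, 0.0], [0.002, 0.001, -1.0]]
wrist_force: [-0.7, 2.2, 8.5]
gripper_width: 0.0478
gripper_force: 4.0
```

Emit:
{"api": "carry_out", "payload": {"deltas": [[[-0.0019,-0.0006,0],0],[[-0.0019,-0.0007,0],0],[[-0.0019,-0.0006,0],0],[[-0.0019,-0.0006,0],0],[[-0.0014,-0.0005,0],0],[[0,0,0],0],[[0,0,0.0015],0],[[0,0,0.003],0],[[0,0,0],0]]}}

```text
time: 25.2
eef_pos: [0.5878, -0.1671, 0.045]
ee_rot: [[0.948, 0.319, 0.0], [0.319, -0.948, -0.0], [0.0, 0.0, -1.0]]
wrist_force: [0.1, -0.3, 0.4]
gripper_width: 0.0477
gripper_force: 0.0
```

```bash
python3 - <<'E'
from w import *
f,T,B,s=meas((165,255));print(s["time"],s["eef_pos"],s["wrist_force"])
E
```

```text
box 151 189 184 55 centre [ 0.5924 -0.1571  0.027 ] in tool [ 0.0076 -0.008 ] len 0.1233 diam 0.0366 ang 0.0
25.2 [ 0.58776479 -0.16714955  0.04497044] [ 0.05732108 -0.32792769  0.41067678]
```

Stone at x ≈ 20 mm, the same as for the first. Stroke 3.

Emit:
{"api": "carry_out", "payload": {"deltas": [[[0.0071,0.0024,0],0],[[0.0071,0.0024,0],0],[[0,0,-0.001],0],[[0,0,-0.0018],0],[[0,0,-0.0017],0],[[0,0,0],0],[[0,0,0],0]]}}

```text
time: 25.95
eef_pos: [0.6029, -0.1617, 0.0414]
ee_rot: [[0.948, 0.319, 0.002], [0.319, -0.948, 0.0], [0.002, 0.001, -1.0]]
wrist_force: [-0.2, 2.2, 8.0]
gripper_width: 0.0478
gripper_force: 4.1
```

Emit:
{"api": "carry_out", "payload": {"deltas": [[[-0.0014,-0.0005,0],0],[[-0.0019,-0.0006,0],0],[[-0.0019,-0.0006,0],0],[[-0.0019,-0.0007,0],0],[[-0.0019,-0.0006,0],0],[[-0.0019,-0.0006,0],0],[[-0.0019,-0.0007,0],0],[[-0.0019,-0.0006,0],0],[[-0.0019,-0.0006,0],0],[[-0.0019,-0.0007,0],0]]}}

```text
time: 26.95
eef_pos: [0.5843, -0.1679, 0.0414]
ee_rot: [[0.948, 0.319, 0.002], [0.319, -0.948, 0.0], [0.002, 0.001, -1.0]]
wrist_force: [-0.1, 2.4, 8.5]
gripper_width: 0.0479
gripper_force: 4.2
```

Emit:
{"api": "carry_out", "payload": {"deltas": [[[-0.0019,-0.0006,0],0],[[-0.0019,-0.0007,0],0],[[-0.0014,-0.0005,0],0],[[-0.0014,-0.0005,-0.0001],0],[[-0.0014,-0.0005,-0.0001],0],[[-0.0014,-0.0005,-0.0001],0],[[-0.0014,-0.0005,-0.0002],0],[[-0.001,-0.0003,-0.0002],0],[[0,0,0],0]]}}

```text
time: 27.85
eef_pos: [0.5722, -0.172, 0.0408]
ee_rot: [[0.948, 0.319, 0.001], [0.319, -0.948, 0.0], [0.001, 0.0, -1.0]]
wrist_force: [-3.2, 3.2, 10.3]
gripper_width: 0.0478
gripper_force: 5.5
```

Emit:
{"api": "carry_out", "payload": {"deltas": [[[0,0,0.0015],0],[[0,0,0.004],0],[[0,0,0.004],0],[[0,0,0],0]]}}

```text
time: 28.25
eef_pos: [0.572, -0.1727, 0.0497]
ee_rot: [[0.948, 0.319, 0.001], [0.319, -0.948, -0.0], [0.001, 0.001, -1.0]]
wrist_force: [-0.8, -0.4, 0.1]
gripper_width: 0.0478
gripper_force: 0.0
```

```bash
python3 - <<'E'
from w import *
f,T,B,s=meas((165,255));print(s["time"],s["eef_pos"],s["wrist_force"])
E
```

```text
box 155 191 180 54 centre [ 0.5743 -0.1647  0.027 ] in tool [ 0.0047 -0.0069] len 0.1238 diam 0.0369 ang 0.42
28.25 [ 0.57197254 -0.17266376  0.04965282] [-0.81712941 -0.38036546  0.0864979 ]
```

Total travel comes to 47.8 mm, so it is seated. I'll raise and retreat for a clear top view.

Emit:
{"api": "carry_out", "payload": {"deltas": [[[0,0,0.01],0],[[0,0,0.03],0],[[0,0,0.03],0],[[-0.01,-0.02,0.03],0],[[-0.02,-0.03,0.02],0],[[-0.025,-0.03,0.01],0],[[-0.025,-0.03,0],0],[[-0.025,-0.03,0],0],[[-0.025,-0.03,0],0],[[-0.025,-0.03,0],0]]}}

```text
time: 29.3
eef_pos: [0.4156, -0.3735, 0.1799]
ee_rot: [[0.948, 0.319, 0.001], [0.319, -0.948, -0.0], [0.0, 0.001, -1.0]]
wrist_force: [0.4, -0.3, 0.7]
gripper_width: 0.0477
gripper_force: 0.0
```

Emit:
{"api": "carry_out", "payload": {"deltas": [[[-0.025,-0.03,0],0],[[-0.025,-0.03,0],0],[[-0.025,-0.03,0],0],[[-0.025,-0.03,0],0],[[-0.02,-0.03,0],0],[[-0.01,-0.02,0],0],[[0,0,0],0]]}}

```text
time: 30.0
eef_pos: [0.2836, -0.5451, 0.1793]
ee_rot: [[0.949, 0.314, -0.001], [0.314, -0.949, -0.001], [-0.001, 0.001, -1.0]]
wrist_force: [1.2, -0.1, 0.4]
gripper_width: 0.0478
gripper_force: 0.0
```

```bash
python3 m.py; ls -t pics|head -1; cp pics/$(ls -t pics|head -1) pics/final.png
```

```text
white 186 (266.8500061035156, 149.05001831054688) [ 0.63063504 -0.14687857  0.032     ] [np.float64(0.07221274605426875), np.float64(0.0161837003526688)]
 yaw of axis 0.33225736123199784
white 1586 (280.9000244140625, 174.70001220703125) [ 0.58056048 -0.17315817  0.032     ] [np.float64(0.13385395113349194), np.float64(0.04886492278773332)]
 yaw of axis 0.32962826633829184
white 1140 (294.10003662109375, 198.80003356933594) [ 0.53443371 -0.1973644   0.032     ] [np.float64(0.11164840635703162), np.float64(0.04009496884489633)]
 yaw of axis 0.32591521913745636
wood 323.0 210.0 [ 0.51636019 -0.25395004] [ 0.51446431 -0.25201433]
wood 275.0 227.0 [ 0.48383522 -0.16217728] [ 0.48242256 -0.16160503]
wood 234.0 210.0 [ 0.51634452 -0.0842613 ] [ 0.51444887 -0.08484665]
wood 247.0 151.0 [ 0.63264087 -0.10868917] [ 0.62901741 -0.10891159]
wood 295.0 137.0 [ 0.66106112 -0.20281635] [ 0.65701542 -0.20164032]
jar [ 0.51503214 -0.08466654]
peb [ 0.58771928 -0.056896  ]
lens [ 0.64509202 -0.29080029]
crop300.png
```

View pics/final.png

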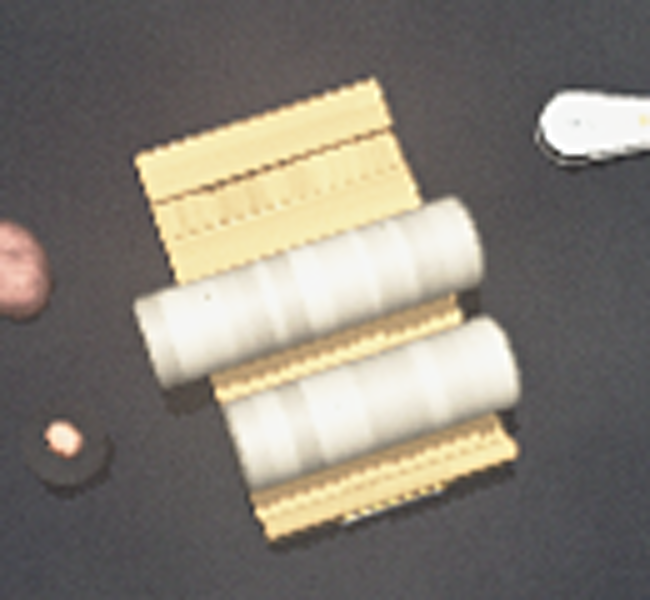

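The final picture shows the long stone in the middle seat and the short one by the lip, both square at about 0.33 rad. The back seat is empty and the bystanders have not moved.

```bash
python3 -c "
from plant import manip
print(manip.sign_off())"
```

```text
the job is handed in; nothing more can be done
None
```

I rolled the short stone into the front seat and the long stone into the middle seat. In the last top view both sit square and the bystanders are unmoved, and I've handed the job in (30 s used; no verdict came back).

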